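Square up a fan bracket in its jig and clamp it

TASK

The red fan bracket lies skewed on the aluminium jig with its notched corner at the steel peg. Keeping it flat and that corner on the peg, push its diagonally opposite corner so that it turns about the peg until you feel its side wall bear on the brass stop post, and press it there gently (about 8 N, never above 20 N on the bracket). Then, leaving it there, slide the blue clamp jaw up until its nose presses on the bracket just as gently, so that the bracket stays clamped against the post; let go, and leave the other things on the bench alone.

Things in the scene. Friction and masses are not known exactly. Their poses are not given: they have to be found in the camera images.
- bracket: Red aluminium fan bracket, 0.2 kg: base plate 85 x 125 x 4 mm, a wall 3 mm thick, 36 mm high on each long edge. Origin: on the underside, where the peg's axis lies when the peg touches both faces of the square corner notch (6 mm from each). z up. Plate spans x -8 to 77, y -8 to 117 mm (notch: x<6, y<6). Starts 8 to 28 degrees clockwise of its final place; slides at about 1 N.
- push_spot (a point): Outer face of the bracket's wall at x = 77 mm, at y = 95 mm, 20 mm above the underside, near the corner oppopoint the notch. Push here towards the bracket's -x: this turns it counter-clockwise seen from above. The wall grips a finger that rubs along it, so let the finger go round with it, on an arc about the peg.
- bear_spot (a point): Outer face of the bracket's other wall, x = -8, y = 105 mm, 20 mm up (this wall spans y 8 to 117 mm): about where it comes to bear on the stop post.
- jig: Fixed aluminium bed plate, top surface 12 mm above the bench. Origin at its underside, on the peg's axis; the bed spans x -35 to 250 mm, y -55 to 130 mm in its axes. The jaw slides along its x axis.
- peg: Steel peg of 12 mm diameter, 18 mm tall, fixed on the bed. Origin on its axis at the bed's surface; axes as the jig.
- stop: Flat slotted steel foot (46 x 14 mm, along jig x) fixed at jig x = -13, y = 105 mm; origin at its middle at the bed's surface. In it a brass stop post (10 mm diameter, 38 mm tall) stands firm, but set anywhere from 9 mm before to 9 mm behind the origin along jig x, which this pose does not tell: find it by touch or sight. When the bracket bears on the post, its axis is at bracket x = -13 mm.
- jaw: Blue clamp jaw sliding along jig x on the line y = 45 mm, towards -x to clamp, with 5 N friction; stays where left. Origin: on the axis of its upright black rubber nose (radius 6 mm), at the bed's surface; axes as the jig. Nose starts 165 to 177 mm along jig x, can reach 72. Touching the bracket, its axis is at x = 83 mm in the bracket's axes.
- jaw_knob (a point): On the axis of the jaw's upright black knob post (16 mm diameter, from 23 to 58 mm above the bed, on a 34 x 34 mm block with top at 23 mm, 45 mm towards jig +x from the nose axis), 40 mm above the bed. Push or pinch it to slide the jaw.
- screwdriver: Screwdriver with black handle, lying on the mat. Bystander.
- fan: Black 80 mm cooling fan, 25 mm thick, lying flat. Bystander.
- spool: Solder spool, 56 mm diameter, 40 mm tall. Bystander.
- bottle: Small amber bottle, 36 mm diameter, 85 mm tall. Bystander.
- meter: Yellow multimeter 150 x 75 x 32 mm. Bystander.
- tray: Steel screw tray 100 x 75 x 20 mm. Bystander.

How it is judged:
On the way, in this order (a step that is already met when the one before it is completed fails the run):
1. the fingers press the bracket home: corner on the peg, side wall bearing on the stop post with more than 4 N, for 0.3 s (horizontal distance between bracket and peg below 0.003 m and z of bracket in the frame of peg below 0.003 m and angle between bracket's own z axis and vertical below 0.04 rad and contact force between bracket and stop above 4 N and contact force between the fingers and bracket above 3 N), for 0.3 s.
2. the jaw's nose presses on the still seated bracket with more than 3 N, for 0.2 s (horizontal distance between bracket and peg below 0.003 m and z of bracket in the frame of peg below 0.003 m and angle between bracket's own z axis and vertical below 0.04 rad and contact force between jaw and bracket above 3 N), for 0.2 s.
At the end, for the whole second after the job is handed in: The bracket lies flat and at rest with its notched corner on the peg (within 3 mm), pinched between the stop post (still bearing with over 0.5 N) and the jaw's nose (over 1 N) (horizontal distance between bracket and peg below 0.003 m and z of bracket in the frame of peg below 0.003 m and angle between bracket's own z axis and vertical below 0.04 rad and contact force between bracket and stop above 0.5 N and contact force between jaw and bracket above 1 N and linear speed of each of bracket, jaw below 0.01 m/s); the robot touches nothing.
It fails at once if more than 20 N between the fingers or jaw and the bracket, or between the bracket and the stop post (contact force between any of the fingers, jaw and bracket above 20 N or contact force between bracket and stop above 20 N).
It fails at once if the notched corner leaves the peg by more than 8 mm (horizontal distance between bracket and peg above 0.008 m).
It fails at once if the bracket is lifted or tipped (z of bracket in the frame of peg above 0.006 m or angle between bracket's own z axis and vertical above 0.1 rad).
It fails at once if a bystander is moved by more than 30 mm (distance of any of screwdriver, fan, spool, bottle, meter, tray from where it was at the start of the episode above 0.03 m).
It also fails if it takes over 72 s, if anything falls off the work surface, if the arm or the gripper's body presses on something with over 40 N, if the wrist force passes 120 N, or if a joint passes its speed limit or range.

ROBOT

A 7-joint arm with a two-finger parallel gripper is mounted at the origin on the work surface. World frame = base frame: x ahead of the robot, y to its left, z up, the work surface at z = 0. Lengths are in m, angles in rad, forces in N, time in s.
With the tool pointing down it reaches from about 0.425 to 0.95 m from the base axis. Payload 4.7 kg.
Tool frame: the origin (TCP) lies between the finger pads; the fingertips stand 25 mm ahead of it and the grasp point (between the pads) lies 6 mm ahead of it; z points along the fingers, y is the line along which they close (so a half turn about z gives the same grasp; the last joint's range is limited). The gripper opens to 85 mm and grips with 20 to 120 N. Pads are 22 mm wide; open, the fingers measure 114 mm over their backs; the gripper's body (76 mm by 85 mm) begins 54 mm behind the grasp point. The pads swing forward as they close: fully open they stand 13 mm farther back than shut.
Start: joints at [-1.268, 0.469, -0.049, 1.532, 0.024, 1.141, -0.082], TCP at [0.22, 0.638, 0.256] pointing down, gripper open.
Joint ranges: [-2.59, 2.59], [-0.33, 1.99], [-1.39, 1.29], [0.1, 2.45], [-1.04, 4.18], [0.21, 1.99], [-2.66, 2.66]. Speed limits (rad/s): [2.57, 2.57, 3.14, 3.14, 3.14, 3.14, 3.14].

INTERFACE

Orientations are given as a 3x3 rotation matrix whose columns are the frame's x, y, z axes.
In Python, from rig import * gives the robot as it stands. Calls block until the motion is done:
- movep(position, orientation): joint-space move of the TCP to a pose.
- move_l(position, attitude=None, feed=0.15, until_force=None): straight line of the TCP; attitude=None keeps the orientation; feed is the mean speed in m/s. With until_force (N) it stops when the force on the tool has changed by that much, and returns True; else False.
- move_joints(angles): joint-space move.
- command_gripper(opening, newtons=None): finger opening in m; newtons is the grip in N (None keeps the last); returns when the fingers have stopped.
- sleep(seconds).
- inverse_kinematics(position, orientation): joint angles nearest the present ones, or None.
- sense(): the state.
- camera(name): name is "scene" or "top" or "wrist"; returns (picture, depth): 480x640x3 uint8, red, green, blue; 480x640 float32, m along the optical axis (not along the pixel's ray), 0 where there is no reading.
- camera_params(name): a dict with "K" (3x3 intrinsics, pixels), "position" and "rotation" of the camera in the world; the wrist camera has in their place "tool_from_camera" (4x4, takes a point from camera to tool coordinates, whose origin is the TCP and whose axes are the flange's). Camera axes: x right, y down, z forward; pixel columns grow to the right and rows downward; lengths in m; the calibration is good to about 2 mm. The wrist camera is an equidistant fisheye: a pixel r from the principal point sees the ray r / f radians off the axis. A picture is of the moment at which its call begins: read the wrist's pose just before it. camera_params takes no time and is no camera call.
A pose or a line that the arm cannot do raises Unreachable and nothing moves.
- finish_job(): hands the job in; it is judged then, once.
The state is a dict: "time_s": time; "joint_pos": joint angles; "qd": joint speeds; "joint_efforts": joint torques, N m; "position": TCP position; "tcp_rot": TCP orientation; "wrist_force": force on the tool from outside, world axes, zero at the start; "ft_torque": the same for the moment, N m; "finger_gap": finger opening in m; "gripper_force": force on a finger pad.
Only numpy, scipy, OpenCV 4.12 (cv2) and the standard library are available. Lean on these libraries where they do the work, as an engineer would, in place of code of your own. Each camera call takes 0.05 s, during which the arm holds its last target. There are 200 camera calls.

## Working session

There is one attempt and no reset: what is moved stays moved. The work goes in short steps, each a Python script; the robot and the scene stay as the last script left them, time stands still between calls to the robot, and variables do not carry over. Pictures are saved under pics/ and viewed, at most 10 in all, crops included, and the job is handed in when it is done.

```bash
mkdir -p pics; ls; python3 - <<'E'
from rig import *
import cv2,numpy as np
s=sense();print(s['time_s'],s['position'],s['tcp_rot'],s['finger_gap'])
for n in ['top','scene']:
    p,d=camera(n);cv2.imwrite(f'pics/{n}0.png',p[:,:,::-1]);np.savez(f'{n}0.npz',p=p,d=d);print(n,camera_params(n))
E
```

```text
pics
0.0 [0.2196979  0.63769023 0.25525688] [[-9.45475585e-01  3.25692437e-01 -5.96373388e-04]
 [ 3.25692981e-01  9.45473812e-01 -1.83125430e-03]
 [-3.25702536e-05 -1.92564085e-03 -9.99998145e-01]] 0.08524622394117327
top {'K': array([[548.35461285,   0.        , 325.10243122],
       [  0.        , 548.35461285, 240.41622166],
       [  0.        ,   0.        ,   1.        ]]), 'position': array([ 0.410342  , -0.01997652,  1.49207441]), 'rotation': array([[ 0.03027194, -0.9957333 ,  0.08717116],
       [-0.99952429, -0.03067074, -0.00323897],
       [ 0.00589875, -0.08703164, -0.99618808]])}
scene {'K': array([[593.49340998,   0.        , 310.92955673],
       [  0.        , 593.49340998, 237.05473263],
       [  0.        ,   0.        ,   1.        ]]), 'position': array([ 1.29955471, -0.64613296,  1.09188202]), 'rotation': array([[ 0.63110061,  0.56847319, -0.5277786 ],
       [ 0.77549325, -0.44663335,  0.44623858],
       [ 0.01795114, -0.69091018, -0.7227177 ]])}
```

View pics/top0.png

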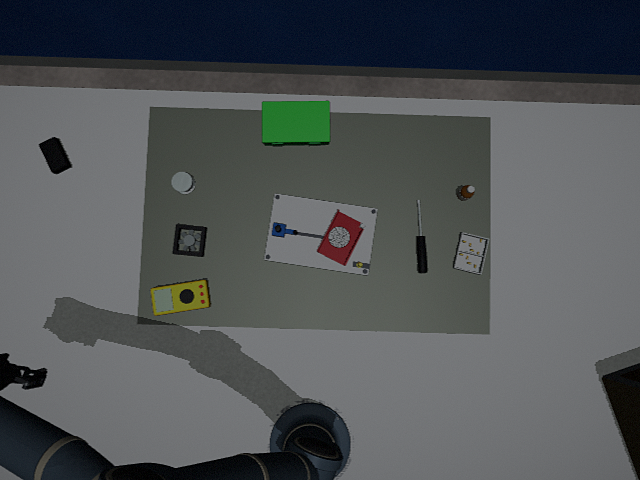

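View pics/scene0.png

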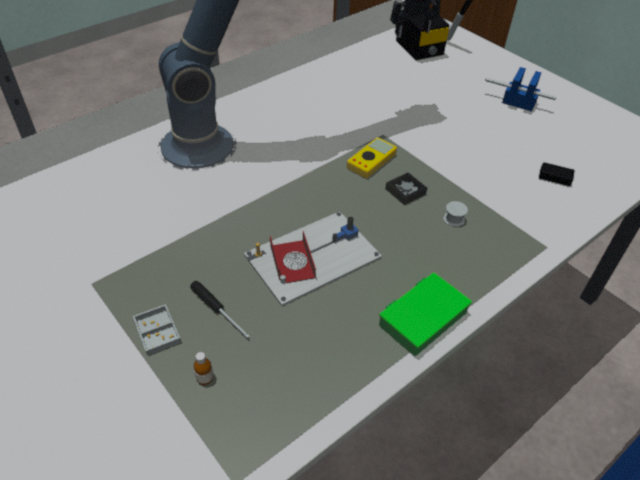

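The top view shows the jig with corners near (275,194), (377,208), (367,275) and (265,262). The red bracket is at (340,238), the stop at (361,265) and the jaw at (280,230). In the scene view the post is at (258,248) and the knob at (350,225). Next I'll get a coarse jig pose and move the wrist camera over it.

```bash
cat > h.py <<'E'
from rig import *
import cv2,numpy as np
def ray(n,uv,z):
    c=camera_params(n);d=c['rotation']@np.linalg.inv(c['K'])@np.array([uv[0],uv[1],1.]);o=c['position']
    return o+d*(z-o[2])/d[2]
def wcam(s):
    c=camera_params('wrist');T=np.eye(4);T[:3,:3]=s['tcp_rot'];T[:3,3]=s['position'];return T@c['tool_from_camera'],c['K']
def wray(M,K,uv,z):
    v=(np.array(uv)-K[:2,2])/K[0,0];r=np.linalg.norm(v)+1e-12
    d=M[:3,:3]@np.array([*(v/r*np.sin(r)),np.cos(r)]);o=M[:3,3];return o+d*(z-o[2])/d[2]
def wproj(M,K,P):
    p=M[:3,:3].T@(np.array(P)-M[:3,3]);th=np.arctan2(np.hypot(p[0],p[1]),p[2]);return K[:2,2]+K[0,0]*th*p[:2]/(np.hypot(p[0],p[1])+1e-12)
E
python3 - <<'E'
from h import *
p=np.load('top0.npz')['p'];g=p.astype(int)
m=(g.min(2)>125).astype(np.uint8);m[:,:220]=0;m[:,400:]=0;m[:180]=0;m[290:]=0
print(g[265,300],g[280,300],g[205,300])
n,l,st,ce=cv2.connectedComponentsWithStats(m);print(st[1:][st[1:,4]>200])
k=1+st[1:,4].argmax();pts=np.argwhere(l==k)[:,::-1]
W=np.array([ray('top',q,0.012)[:2] for q in pts],np.float32)
r=cv2.minAreaRect(W);print(r,cv2.boxPoints(r))
s=sense();M,K=wcam(s);print(camera_params('wrist'))
E
```

```text
[67 71 69] [88 93 88] [120 122 124]
[]
((0.5703700184822083, 0.1252795308828354), (0.004018622916191816, 0.025078028440475464), 82.82628631591797) [[0.5576782  0.12485179]
 [0.58255994 0.1217201 ]
 [0.5830618  0.12570727]
 [0.5581801  0.12883896]]
{'K': array([[371.64829954,   0.        , 313.62594103],
       [  0.        , 371.64829954, 238.23411636],
       [  0.        ,   0.        ,   1.        ]]), 'tool_from_camera': array([[ 1.56521590e-05, -9.57358188e-01, -2.88903616e-01,
         7.40324753e-02],
       [ 9.99999994e-01, -1.73955799e-05,  1.11822621e-04,
        -8.36812812e-04],
       [-1.12079948e-04, -2.88903616e-01,  9.57358182e-01,
        -1.18327748e-01],
       [ 0.00000000e+00,  0.00000000e+00,  0.00000000e+00,
         1.00000000e+00]])}
```

```bash
python3 - <<'E'
from h import *
C=np.array([ray('top',q,0.012)[:2] for q in [(275,194),(377,208),(367,275),(265,262)]]);c=C.mean(0)
print(C,c)
R=np.array([[-1,0,0],[0,1,0],[0,0,-1.]])
movep([c[0]-0.0+0.0,c[1],0.27],R)
s=sense();M,K=wcam(s);p,d=camera('wrist')
np.savez('w0.npz',p=p,d=d,M=M,K=K);cv2.imwrite('pics/w0.png',p[:,:,::-1]);print(M,s['time_s'],s['position'])
E
```

```text
[[ 0.66270149  0.11568359]
 [ 0.63284125 -0.16346326]
 [ 0.44978931 -0.14051832]
 [ 0.47642515  0.13554875]] [ 0.5554393  -0.01318731]
[[-1.81167164e-03  9.57354678e-01  2.88909566e-01  4.81306878e-01]
 [ 9.99997971e-01  1.47996354e-03  1.36657968e-03 -1.30144002e-02]
 [ 8.80725823e-04  2.88911456e-01 -9.57355417e-01  3.88233152e-01]
 [ 0.00000000e+00  0.00000000e+00  0.00000000e+00  1.00000000e+00]] 2.6917 [ 0.5555961  -0.01207178  0.26989599]
```

View pics/w0.png

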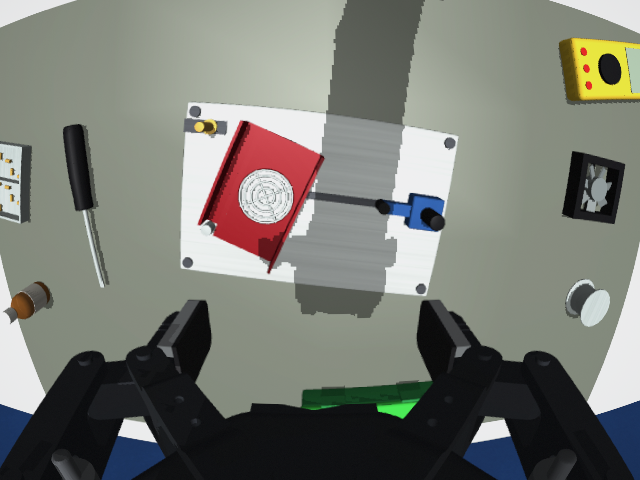

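The wrist view shows the bed corners at (188,102), (459,136), (427,296) and (181,269). The peg is at (208,228), the post at (205,127), the nose at (384,206) and the knob at (432,220). The bracket is skewed about the peg. I'll measure these using depth and colour.

```bash
cat > meas.py <<'E'
from h import *
def measure(p,d,M,K,shift=None):
    v,u=np.mgrid[0:480,0:640];a=(u-K[0,2])/K[0,0];b=(v-K[1,2])/K[0,0];r=np.hypot(a,b)+1e-12
    D=np.stack([a/r*np.tan(r),b/r*np.tan(r),np.ones_like(r)],-1)
    X=(D*d[...,None])@M[:3,:3].T+M[:3,3]
    return X
def onz(M,K,pts,z): return np.array([wray(M,K,q,z)[:2] for q in pts])
E
python3 - <<'E'
from meas import *
f=np.load('w0.npz');p,d,M,K=[f[k] for k in 'pdMK']
X=measure(p,d,M,K);hsv=cv2.cvtColor(p,cv2.COLOR_RGB2HSV);Z=X[...,2]
for q in [(230,80),(230,255),(440,160),(208,228),(203,126),(384,206),(432,218),(300,240)]: print(q,X[q[1],q[0]].round(4),hsv[q[1],q[0]])
g=hsv[...,2].astype(int)
m=((abs(Z-.012)<.006)&(Z>.0065)).astype(np.uint8);m[300:]=0;m[:90]=0
m=cv2.morphologyEx(m,cv2.MORPH_OPEN,np.ones((3,3)))
n,l,st,ce=cv2.connectedComponentsWithStats(m);k=1+st[1:,4].argmax();print(st[k])
pts=np.argwhere(l==k)[:,::-1];r=cv2.minAreaRect(onz(M,K,pts,.012).astype(np.float32));print(r,cv2.boxPoints(r))
# hand corners
C=onz(M,K,[(188,102),(459,136),(427,296),(181,269)],.012);print(C)
print([np.linalg.norm(C[i]-C[i-1]) for i in range(4)])
cv2.imwrite('pics/crop.png',cv2.resize(p[90:300,170:470,::-1],None,fx=2.6,fy=2.6,interpolation=cv2.INTER_CUBIC))
E
```

```text
(230, 80) [ 0.4271 -0.0993  0.0014] [ 45  20 180]
(230, 255) [ 0.6139 -0.1035  0.0127] [ 78   5 237]
(440, 160) [0.5089 0.1194 0.0131] [ 75   4 239]
(208, 228) [ 0.5788 -0.1211  0.0294] [ 90   8 237]
(203, 126) [ 0.4754 -0.115   0.0491] [ 25 146 227]
(384, 206) [0.5545 0.0563 0.036 ] [ 0  0 24]
(432, 218) [0.5578 0.0952 0.0703] [120  11  48]
(300, 240) [ 0.5965 -0.0269  0.0131] [ 75   7 143]
[  180   102   279   194 40200]
((0.5558498501777649, -0.013452410697937012), (0.2867623567581177, 0.18521341681480408), 83.18049621582031) [[ 0.44687295 -0.1448229 ]
 [ 0.63077605 -0.16681549]
 [ 0.66482675  0.11791807]
 [ 0.48092365  0.13991067]]
[[ 0.44847739 -0.14213518]
 [ 0.48227775  0.14024045]
 [ 0.66449426  0.11889614]
 [ 0.63161062 -0.16317605]]
[np.float64(0.18433800235916864), np.float64(0.2843913891811937), np.float64(0.18346235531261576), np.float64(0.28398248442828444)]
```

View pics/crop.png

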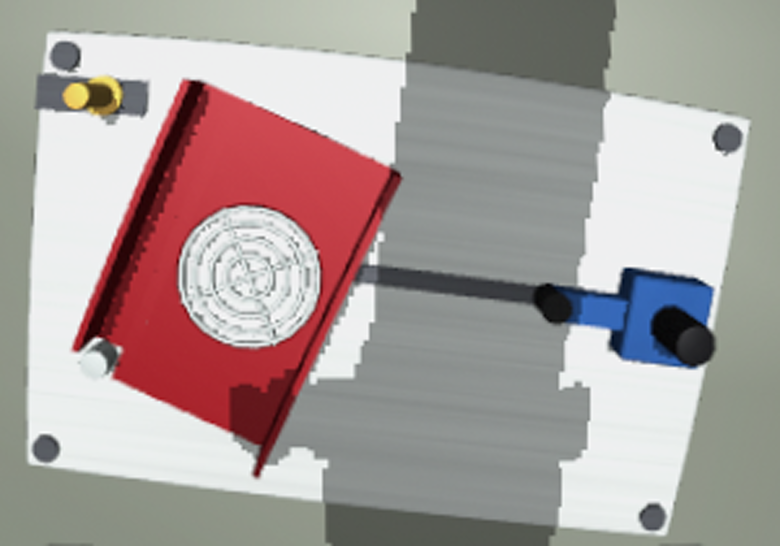

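The crop shows the peg top at crop (97,358), the post top at (77,96), the nose at (549,300) and the knob top at (693,345). The right wall's top edge runs from (400,175) to (258,475), and the left wall's from (188,82) to (75,350).

```bash
python3 - <<'E'
from meas import *
f=np.load('w0.npz');p,d,M,K=[f[k] for k in 'pdMK']
a=np.deg2rad(83.18);ex=np.array([np.cos(a),np.sin(a)]);ey=np.array([-ex[1],ex[0]]);c=np.array([.5558,-.01345]);o=c-.1075*ex-.0375*ey
J=lambda q:np.array([(q-o)@ex,(q-o)@ey])*1000
def cp(q,z): return wray(M,K,(170+q[0]/2.6,90+q[1]/2.6),z)[:2]
print('o',o,ex)
for n,q,z in [('peg',(97,358),.03),('post',(77,96),.05),('postbase',(107,94),.016),('knob',(693,345),.07),('nose',(545,292),.012),('w77a',(400,175),.048),('w77b',(258,475),.048),('w-8a',(186,82),.048),('w-8b',(75,350),.048)]: print(n,cp(q,z).round(4),J(cp(q,z)).round(1))
X=measure(p,d,M,K);hsv=cv2.cvtColor(p,cv2.COLOR_RGB2HSV);Z=X[...,2]
for n,lo,hi,mask,uv in [('peg',.027,.033,hsv[...,1]<60,(207,228)),('post',.046,.054,(hsv[...,1]>80)&(hsv[...,0]>15),(200,127)),('knob',.067,.073,hsv[...,2]<90,(436,222)),('nose',.03,.06,hsv[...,2]<60,(381,204))]:
    v,u=np.mgrid[0:480,0:640];m=(abs(u-uv[0])<14)&(abs(v-uv[1])<14)&(Z>lo)&(Z<hi)&mask
    q=X[m];(cc,r)=cv2.minEnclosingCircle(q[:,:2].astype(np.float32));print(n,m.sum(),J(q[:,:2].mean(0)).round(1),J(np.array(cc)).round(1),r,np.median(q[:,2]))
m=(abs(Z-.048)<.003)&((hsv[...,0]<10)|(hsv[...,0]>170))&(hsv[...,1]>120);P=(X[m][:,:2]-o)*1000;P=np.stack([P@ex,P@ey],1)
s=P[:,0]-P[:,1]*np.tan(np.deg2rad(-18))*-1
for side in (0,1):
    Q=P[(P[:,0]+0*P[:,1] > 30)==bool(side)] if 0 else None
r=cv2.minAreaRect(P.astype(np.float32));print(r,cv2.boxPoints(r))
E
```

```text
o [ 0.58026897 -0.12464249] [0.11875057 0.99292412]
peg [ 0.5783 -0.1216] [2.8 2.3]
post [ 0.4761 -0.1181] [ -5.9 104.2]
postbase [ 0.4755 -0.1163] [ -4.1 105.1]
knob [0.5623 0.1002] [221.1  44.6]
nose [0.5557 0.0562] [176.6  45.9]
w77a [ 0.507  -0.0034] [111.7  87.2]
w77b [ 0.6197 -0.0565] [ 72.4 -31.1]
w-8a [ 0.473  -0.0784] [ 33.1 112. ]
w-8b [ 0.5703 -0.1247] [-1.2  9.9]
peg 92 [1.3 0.4] [ 1.9 -2.6] 0.004783053416758776 0.030367118984040264
post 92 [ -6.  104.5] [ -6.5 104.1] 0.005106182303279638 0.05045871977023933
knob 214 [220.5  45.1] [221.1  44.8] 0.00854457262903452 0.07042778145487749
nose 123 [176.1  45.4] [176.6  45.3] 0.006597572471946478 0.036531353053754434
((52.23466491699219, 41.15727996826172), (123.37355041503906, 84.91685485839844), 71.37553405761719) [[ -7.70084   -3.739399]
 [ 72.769104 -30.858784]
 [112.170166  86.053955]
 [ 31.700226 113.17334 ]]
```

Everything agrees with the jig model. The bracket is at about −18.6°, the post is at jig x of about −7 mm, and contact should come at about −3°. I'll check reach, then approach the wall with shut fingers.

```bash
cat >> h.py <<'E'
A=np.deg2rad(83.18);EX=np.array([np.cos(A),np.sin(A)]);EY=np.array([-EX[1],EX[0]])
O=np.array([.58026897,-.12464249])+.0015*EX+.0005*EY
def att(phi,s):   # tool x = s * bracket x at jig angle phi (deg), pointing down
    t=A+np.deg2rad(phi);x=s*np.array([np.cos(t),np.sin(t),0]);z=np.array([0,0,-1.]);return np.stack([x,np.cross(z,x),z],1)
def pose(phi,x,y,z,s):  # point in bracket axes turned phi deg from jig
    t=A+np.deg2rad(phi);u=np.array([np.cos(t),np.sin(t)]);q=O+x*u+y*np.array([-u[1],u[0]]);return [*q,z],att(phi,s)
def F(): return np.mean([sense()['wrist_force'] for _ in range(3)],0)
E
python3 - <<'E'
from h import *
for s in (1,-1):
    for P in [pose(-18.6,.1,.095,.12,s),pose(-18.6,.1,.095,.048,s),pose(2,.085,.095,.048,s),pose(0,.245,.045,.057,s),pose(0,.14,.045,.057,s)]:
        q=inverse_kinematics(*P);print(s,None if q is None else np.round(q,2))
print(sense()['joint_pos'],F())
E
```

```text
1 [-0.67  0.51  0.77  2.02 -0.49  0.8  -0.06]
1 [-0.6   0.62  0.67  2.06 -0.62  0.67  0.05]
1 [-0.49  0.55  0.6   2.16 -0.56  0.59  0.43]
1 [-0.74  0.63  0.61  1.96 -0.54  0.72  0.08]
1 [-0.58  0.61  0.63  2.02 -0.56  0.69  0.28]
-1 [ 0.1   0.42 -0.24  1.98  0.14  0.75  2.47]
-1 [ 0.09  0.54 -0.24  2.02  0.21  0.61  2.41]
-1 [ 0.47  0.56 -0.62  2.1   0.54  0.64  2.53]
-1 [ 0.03  0.6  -0.43  1.91  0.37  0.71  2.41]
-1 [ 0.21  0.57 -0.43  1.97  0.36  0.68  2.58]
[-0.42658948  0.27295299  0.45992298  1.82536277 -0.13673217  1.07455348
  1.65639278] [-0.03969276  0.14182947  0.7098913 ]
```

```bash
python3 - <<'E'
from h import *
command_gripper(0.0,20)
movep(*pose(-18.6,.100,.095,.12,1))
move_l(pose(-18.6,.100,.095,.048,1)[0],feed=.08)
f0=F();np.save('f0.npy',f0);print('f0',f0,sense()['time_s'],sense()['finger_gap'])
r=move_l(pose(-18.6,.0905,.095,.048,1)[0],feed=.03,until_force=4)
print(r,F()-f0,sense()['time_s'])
p,d=camera('wrist');cv2.imwrite('pics/w1.png',p[:,:,::-1])
E
```

```text
f0 [-0.0437474   0.3280262   0.54440656] 6.075 -0.00040137970935228367
False [ 0.23554511 -0.18916559  0.44587675] 6.5417
```

View pics/w1.png

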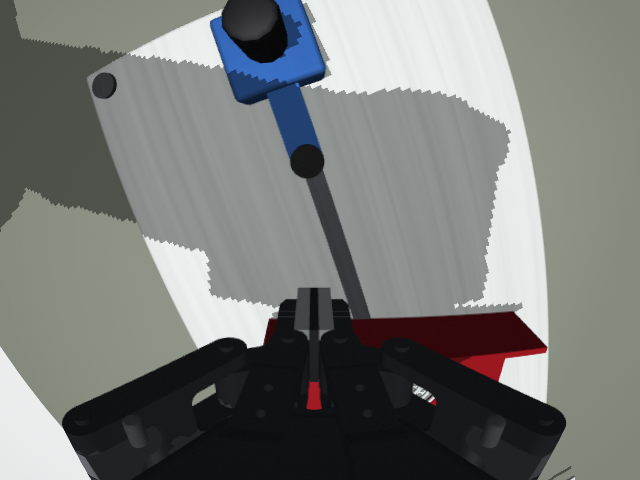

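The view shows the shut fingers just outside the right wall near its far end, parallel to it. Now I'll push along the arc.

```bash
python3 - <<'E'
from h import *
f0=np.load('f0.npy')
phi=-18.6;x=.0905
def st(tag,r=''):
    f=F()-f0;t=A+np.deg2rad(phi);s=sense();print(tag,round(phi,2),r,'Fx',round(f[0]*np.cos(t)+f[1]*np.sin(t),2),'Fy',round(-f[0]*np.sin(t)+f[1]*np.cos(t),2),'Fz',round(f[2],2),round(s['time_s'],2))
r=move_l(pose(phi,.088,.095,.048,1)[0],feed=.02,until_force=4);st('in',r)
while phi<4 and not r:
    phi+=2 if phi<-7 else 1
    P,R=pose(phi,.088,.095,.048,1);r=move_l(P,R,feed=.02 if phi<-6 else .008,until_force=4);st('arc',r)
print(phi)
q=np.array(sense()['position'][:2])-O;print(q@EX,q@EY)
E
```

```text
in -18.6 False Fx -0.07 Fy -0.79 Fz -1.21 6.87
arc -16.6 False Fx -0.3 Fy -0.36 Fz -0.87 7.24
arc -14.6 False Fx -0.23 Fy -0.36 Fz -0.47 7.62
arc -12.6 False Fx -0.08 Fy -0.96 Fz -1.13 7.99
arc -10.6 False Fx -0.61 Fy 0.13 Fz -0.58 8.37
arc -8.6 False Fx 0.72 Fy -0.12 Fz -0.9 8.74
arc -6.6 False Fx 0.22 Fy 0.78 Fz -1.05 9.12
arc -5.6 False Fx -0.01 Fy -1.32 Fz -1.12 9.55
arc -4.6 False Fx -0.06 Fy 0.34 Fz -0.58 9.98
arc -3.6 False Fx 1.11 Fy 0.34 Fz 0.3 10.42
arc -2.6 False Fx 3.37 Fy -0.54 Fz -1.34 10.85
arc -1.6 True Fx -0.85 Fy -0.33 Fz -0.67 11.12
-1.6000000000000014
0.09333178598429193 0.09169029864685975
```

```bash
cat >> h.py <<'E'
def Fm(n=12):
    L=[]
    for _ in range(n): L.append(sense()['wrist_force']);sleep(.01)
    return np.mean(L,0)
def loc(phi,f):
    t=A+np.deg2rad(phi);return np.round([f[0]*np.cos(t)+f[1]*np.sin(t),-f[0]*np.sin(t)+f[1]*np.cos(t),f[2]],2)
def where():
    s=sense();q=np.array(s['position'][:2])-O;X=s['tcp_rot'][:,0];return np.round([q@EX*1000,q@EY*1000,s['position'][2]*1000,np.rad2deg(np.arctan2(X[1],X[0])-A)],2)
E
python3 - <<'E'
from h import *
f0=np.load('f0.npy')
print(where(),loc(-2.8,Fm()-f0),sense()['time_s'])
s=sense();P0=np.array(s['position']);R=s['tcp_rot'];phi=-2.8;t=A+np.deg2rad(phi);u=-np.array([np.cos(t),np.sin(t),0])
for i in range(1,9):
    move_l(P0+u*.0004*i,feed=.01);f=loc(phi,Fm()-f0);print(i,where(),f,round(sense()['time_s'],2))
    if f[0]>5: break
E
```

```text
[93.33 91.69 47.89 -1.77] [-0.37  0.04 -0.35] 11.225
1 [93.24 91.82 47.64 -1.7 ] [ 1.59 -0.38 -0.78] 11.62
2 [93.21 91.81 47.69 -1.7 ] [ 3.58 -0.29 -0.96] 11.97
3 [93.14 91.79 47.72 -1.68] [ 4.91 -0.16 -0.7 ] 12.32
4 [93.13 91.74 47.75 -1.66] [ 5.99 -0.31 -0.96] 12.68
```

The force rises while the bracket doesn't move, so it's bearing on the post. I'll press up to 8 N and hold.

```bash
python3 - <<'E'
from h import *
f0=np.load('f0.npy')
s=sense();P=np.array(s['position']);R=s['tcp_rot'];phi=-2.8;t=A+np.deg2rad(phi);u=-np.array([np.cos(t),np.sin(t),0])
# the command leads the reading by the compliance: start from the last command
C=np.array([*(O+.09333*EX+.09169*EY),.0479])+u*.0016
for i in range(1,7):
    move_l(C+u*.0003*i,feed=.01);f=loc(phi,Fm(6)-f0);print(i,where(),f,round(sense()['time_s'],2))
    if f[0]>7.7: break
sleep(.6);print(loc(phi,Fm()-f0),where())
p,d=camera('wrist')
T=pose(phi,.12,.095,0,1)[0]
s=sense();B=np.array(s['position'])-u*.02;move_l(B,feed=.05)
print('free',loc(phi,Fm()-f0),where(),sense()['time_s'])
E
```

```text
1 [93.05 91.66 47.93 -1.65] [ 6.59 -0.14 -1.27] 12.97
2 [93.03 91.63 47.94 -1.64] [ 7.43 -0.3  -0.77] 13.28
3 [93.02 91.61 47.96 -1.62] [ 7.54 -0.4  -0.55] 13.57
4 [92.98 91.54 47.97 -1.61] [ 8.57 -0.08 -0.62] 13.88
[ 8.72 -0.32 -0.73] [92.98 91.57 47.97 -1.61]
free [-0.34 -0.05 -0.45] [112.52  90.69  47.96  -1.75] 15.325
```

Held at about 8.7 N, then backed off. I'll go up and check.

```bash
python3 - <<'E'
from meas import *
s=sense();P=np.array(s['position']);move_l([P[0],P[1],.14],feed=.15)
movep(pose(0,.09,.03,.27,1)[0],np.array([[-1,0,0],[0,1,0],[0,0,-1.]]))
s=sense();M,K=wcam(s);p,d=camera('wrist');cv2.imwrite('pics/w2.png',p[:,:,::-1]);print(s['time_s'])
X=measure(p,d,M,K);hsv=cv2.cvtColor(p,cv2.COLOR_RGB2HSV);Z=X[...,2]
m=(abs(Z-.048)<.003)&((hsv[...,0]<10)|(hsv[...,0]>170))&(hsv[...,1]>120);Q=X[m][:,:2]-O;Q=np.stack([Q@EX,Q@EY],1)*1000
r=cv2.minAreaRect(Q.astype(np.float32));print(r,cv2.boxPoints(r))
for n,lo,hi in [('knob',.067,.073),('nose',.03,.04)]:
    J=np.stack([(X[...,:2]-O)@EX,(X[...,:2]-O)@EY],-1)*1000
    m=(Z>lo)&(Z<hi)&(hsv[...,2]<60)&(J[...,0]>100)&(J[...,0]<240)&(abs(J[...,1]-45)<15)
    print(n,m.sum(),cv2.minEnclosingCircle(J[m].astype(np.float32)))
E
```

```text
17.4417
((37.935943603515625, 52.60808181762695), (123.13216400146484, 85.18212890625), 88.80213165283203) [[ -5.9328656  -8.054169 ]
 [ 79.230644   -9.834923 ]
 [ 81.804756  113.27033  ]
 [ -3.358757  115.05109  ]]
knob 203 ((219.39547729492188, 44.195674896240234), 7.847859859466553)
nose 137 ((196.55712890625, 40.089988708496094), 27.774168014526367)
```

View pics/w2.png

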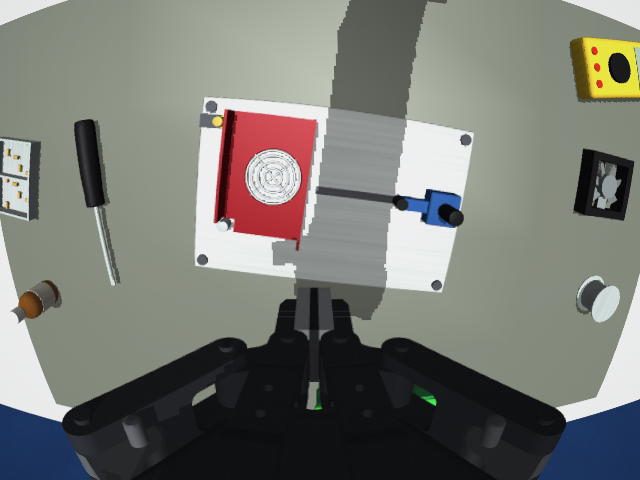

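The bracket now sits at about −1.2° against the post at (217,121), with its corner on the peg at (224,226). The knob is at jig (220,45). Next I'll slide the jaw to just short of the wall.

```bash
python3 - <<'E'
from h import *
Z=.067
movep(*pose(0,.253,.045,.14,1));move_l(pose(0,.253,.045,Z,1)[0],feed=.08)
sleep(.2);f0=Fm();np.save('f1.npy',f0);print(f0,where(),sense()['time_s'])
r=move_l(pose(0,.232,.045,Z,1)[0],feed=.02,until_force=3);print('contact',r,where(),loc(0,Fm()-f0))
x0=where()[0]/1000-.0005
# knob contact -> nose = contact - (x0-0.175); stop 8 mm short of 84 mm
xe=x0-(.175-.092)
for x in np.linspace(x0,xe,4)[1:]:
    r=move_l(pose(0,x,.045,Z,1)[0],feed=.035,until_force=12);print(r,where(),loc(0,Fm(5)-f0),round(sense()['time_s'],2))
    if r: break
s=sense();M,K=wcam(s);p,d=camera('wrist');cv2.imwrite('pics/w3.png',p[:,:,::-1])
p,d=camera('scene');cv2.imwrite('pics/s3.png',cv2.resize(p[190:310,220:400,::-1],None,fx=4,fy=4,interpolation=cv2.INTER_CUBIC))
E
```

```text
[0.03655229 0.13152474 0.0856407 ] [253.09  44.87  67.32   0.  ] 20.4
contact True [ 2.3915e+02  4.5330e+01  6.6690e+01 -4.0000e-02] [ 0.08 -0.16 -0.19]
False [2.1182e+02 4.5800e+01 6.6590e+01 4.0000e-02] [ 5.03  0.53 -3.81] 22.23
False [1.8339e+02 4.5380e+01 6.6940e+01 1.0000e-02] [ 3.59  1.75 -1.94] 23.21
False [1.556e+02 4.524e+01 6.697e+01 1.000e-02] [ 3.81  2.24 -1.94] 24.19
```

View pics/s3.png

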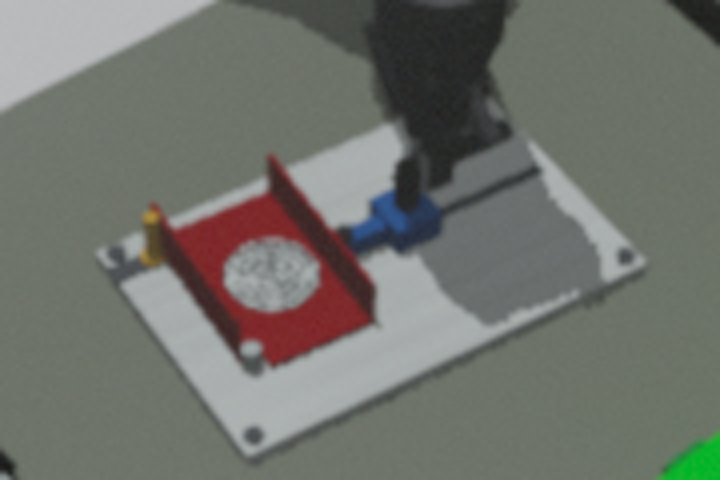

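The enlarged scene view shows the bracket on the post (152,235) and the peg (252,357), with the nose (345,240) a few mm short of the wall. I'll close in small steps.

```bash
python3 - <<'E'
from h import *
f0=np.load('f1.npy');Z=.067
x=.1556
for i in range(50):
    x-=.0005;move_l(pose(0,x,.045,Z,1)[0],feed=.006);f=loc(0,Fm(5)-f0);w=where();print(round(x*1000,2),w[0],f,round(sense()['time_s'],2))
    if f[0]>9 : break
E
```

```text
155.1 155.36 [ 4.15  2.32 -2.  ] 24.58
154.6 155.0 [ 4.17  2.46 -2.11] 24.88
154.1 154.57 [ 4.65  1.86 -1.35] 25.17
153.6 154.06 [ 4.62  2.57 -1.62] 25.46
153.1 153.55 [ 4.27  2.54 -1.58] 25.75
152.6 153.07 [ 4.28  2.14 -1.5 ] 26.04
152.1 152.57 [ 4.85  2.14 -1.44] 26.33
151.6 152.05 [ 4.46  2.24 -1.57] 26.62
151.1 151.54 [ 4.33  2.55 -1.31] 26.92
150.6 151.01 [ 4.74  2.55 -1.15] 27.21
150.1 150.93 [ 5.79  2.58 -1.55] 27.5
149.6 150.86 [ 6.11  2.61 -1.43] 27.79
149.1 150.8 [ 7.24  2.66 -1.56] 28.08
148.6 150.74 [ 8.16  2.57 -1.36] 28.38
148.1 150.69 [ 8.52  2.34 -1.42] 28.67
147.6 150.59 [ 9.13  2.23 -1.17] 28.96
```

Contact began at about 151 mm, and the nose force is now about 4.7 N. I'll add a bit more, hold, and retreat.

```bash
python3 - <<'E'
from h import *
f0=np.load('f1.npy');Z=.067
x=.1476
for i in range(12):
    x-=.0005;move_l(pose(0,x,.045,Z,1)[0],feed=.006);f=loc(0,Fm(8)-f0);w=where();print(round(x*1000,2),w[0],f,round(sense()['time_s'],2))
    if f[0]>12 : break
sleep(.5);print(loc(0,Fm()-f0))
move_l(pose(0,.175,.045,Z,1)[0],feed=.03);move_l(pose(0,.175,.045,.15,1)[0],feed=.15)
movep(pose(0,.09,.03,.27,1)[0],np.array([[-1,0,0],[0,1,0],[0,0,-1.]]))
p,d=camera('wrist');cv2.imwrite('pics/w4.png',cv2.resize(p[85:305,180:490,::-1],None,fx=2.5,fy=2.5));print(sense()['time_s'])
E
```

```text
147.1 150.56 [10.25  2.74 -1.75] 29.27
146.6 150.49 [11.44  2.57 -1.43] 29.59
146.1 150.46 [11.84  2.15 -1.28] 29.91
145.6 150.4 [12.75  2.53 -1.39] 30.23
[12.62  2.68 -1.48]
34.1333
```

View pics/w4.png

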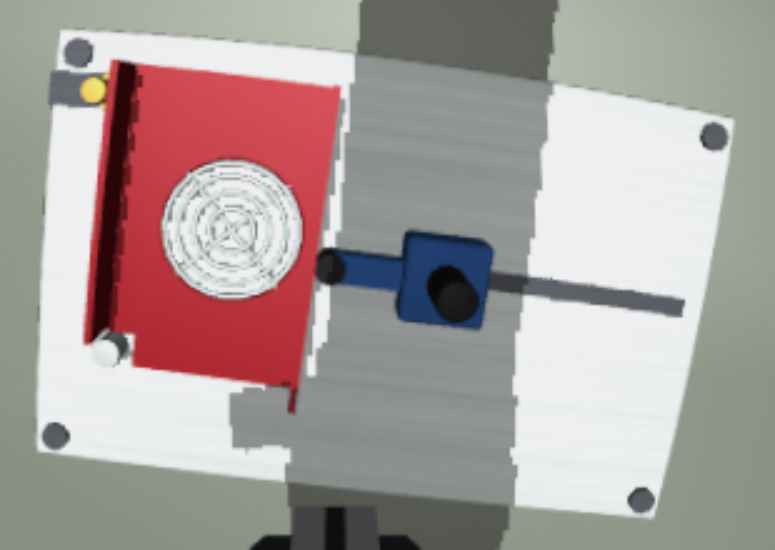

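The bracket is on the post (95,90), its notch is at the peg (110,347), and the nose (330,266) is against the right wall. The robot is clear of everything.

```bash
python3 -c "
from rig import *
print(finish_job())"
```

```text
the job is handed in; nothing more can be done
None
```

The job is handed in, but no verdict came back: the bracket was pressed home on the post at about 8.7 N, the jaw then clamped it at about 8 N (estimated, with jaw friction subtracted), and the arm was clear with about 34 s of the 72 s used.

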